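# Pack a brass tin lid-up in its gift case and shut the case

### The job

Take the brass tin off the sloping display stand and stand it in the empty round pocket of the open wooden gift case, fully down beside the tin already packed, with its lid (the end with the stud) up; set it down gently, do not drop it in. Let go of it, then close the case's lid completely. Leave the packed tin and the other things on the counter undisturbed.

Things in the scene. Friction and masses are not known exactly. Their poses are not given: they have to be found in the camera images.
- tin: the tin to pack: closed brass cylinder, straight-sided, 60 mm across, 76 mm tall to the lid's top plus a stud 18 mm wide and 7 mm tall in the middle of the lid; 0.1 to 0.21 kg, balanced 45 mm above its base (heavy lid). Origin: centre of its plain flat base; z axis from base to lid. At the start it rests on the stand, z leaning 40 degrees from vertical, lid end up
- stand: black display stand, fixed: foot plate 120 x 84 x 8 mm, a sloping V trough under the tin (at most 25 mm to either side of its middle, so both flanks are free) and a ledge under the tin's base. Origin: centre of the plate's underside; x: the level direction in which the tin's lid end leans; z up. Centre of the tin's base: 35 mm behind the origin (-x), 36 mm up
- case: dark wooden gift case, fixed. Lower half: solid block 124 (x) x 210 (y) x 27 mm high with two round pockets 64 mm across, 12 mm deep, 2 mm chamfer, centred at x +4 mm, y -50 and +50 mm. The one at -y is empty, that at +y holds the packed tin. Origin: centre of the block's underside; x: from the front towards the hinge; z up
- pocket (a point): centre of the floor of the empty pocket (15 mm above the counter)
- packed_tin: a tin like the one to pack, already standing lid-up in the other pocket; origin: centre of its base, z up
- lid_hinge (a point): middle of the lid's hinge line on the block's rear top edge, 62 mm to +x of the case's centre, 27 mm above the counter; the line runs along the case's y axis
- lid_edge (a point): on the lid: middle of the outer front edge of its top face (lid shut: 124 mm in front of the hinge line and 82 mm above it; lid standing open: high up, at the lid's rear). The lid is a hollow wooden frame, 124 x 210 mm, 82 mm high, walls 7 mm, glass pane in the top recessed 2 mm inside a 25 mm frame, brass knob 16 mm long in the middle of the front, 20 mm above its lower edge
- case_lid (a joint): angle of the case's lid, rad: 0 shut, grows as it opens, at most 1.9, 1.55 to 1.8 at the start (standing open). Stiff hinge (friction 0.45 N m, lid 0.45 kg): it stays at any angle and must be pushed all the way; on the outer top face near the front edge this takes under 10 N. Shut, it clears the studs of seated tins by 5 mm
- scale: white counter scale with a round steel pan, 150 x 190 x 53 mm; origin: centre of its underside; leave alone
- jar: glass jar with a brass lid, 100 mm across and 142 mm tall; origin: centre of its underside; leave alone
- spare_tin: a third tin of the same kind standing on the counter; origin: centre of its base; leave alone
- tweezers: long steel tweezers, 155 mm, lying on the counter; origin: at counter level under the middle; leave alone
Things that resemble listed ones, but are neither listed nor needed, are in the scene too. Leave any blue or green look-alike of the tin alone.

How it is judged:
On the way, in this order (a step that is already met when the one before it is completed fails the run):
1. the tin stands fully down in the empty pocket, lid up, let go, with the case still open (horizontal distance between tin and pocket below 0.005 m and z of tin in the frame of pocket below 0.003 m and angle between tin's own z axis and vertical below 0.08 rad and contact force between tin and the fingers below 0.1 N and linear speed of tin below 0.03 m/s and value of joint case_lid above 0.8 rad), for 0.2 s.
2. the case's lid is shut (value of joint case_lid below 0.03 rad), for 0.2 s.
At the end, for the whole second after the job is handed in: the tin stands lid-up in the free pocket (5 mm of its centre, base 3 mm of its floor, tilt under 0.08 rad), at rest; the packed tin stands in its own pocket (moved under 6 mm, tilt under 0.08 rad); the lid is shut (under 0.03 rad) (horizontal distance between tin and pocket below 0.005 m and z of tin in the frame of pocket below 0.003 m and angle between each of tin, packed_tin's own z axis and vertical below 0.08 rad and linear speed of tin below 0.03 m/s and value of joint case_lid below 0.03 rad and distance of packed_tin from where it was at the start of the episode below 0.006 m); the robot touches nothing.
It fails at once if the tin is dropped into the case (faster than 0.45 m/s while its base is within 30 mm of the pocket's floor) (horizontal distance between tin and pocket below 0.03 m and z of tin in the frame of pocket below 0.03 m and linear speed of tin above 0.45 m/s).
It fails at once if the tin already packed is lifted or knocked out of place (over 15 mm) (distance of packed_tin from where it was at the start of the episode above 0.015 m).
It fails at once if the scale, jar, spare tin or tweezers are moved by more than 20 mm (distance of any of scale, jar, spare_tin, tweezers from where it was at the start of the episode above 0.02 m).
It also fails if it takes over 58 s, if anything falls off the work surface, if the arm or the gripper's body presses on something with over 40 N, if the wrist force passes 120 N, or if a joint passes its speed limit or range.

### The arm

A 6-joint arm with a two-finger parallel gripper is mounted at the origin on the work surface. World frame = base frame: x ahead of the robot, y to its left, z up, the work surface at z = 0. Lengths are in m, angles in rad, forces in N, time in s.
With the tool pointing down it reaches from about 0.2 to 0.875 m from the base axis. Payload 3.4 kg.
Tool frame: the origin (TCP) lies between the finger pads; the fingertips stand 25 mm ahead of it and the grasp point (between the pads) lies 6 mm ahead of it (r.nose_length is the z of the fingertips in the tool frame, in m); z points along the fingers, x is the direction in which the jaws open and shut, and the axes are right-handed (so a half turn about z gives the same grasp; the last joint's range is limited). The gripper opens to 94 mm and grips with 3 to 60 N. Pads are 16 mm wide; open, the fingers measure 119 mm over their backs; the gripper's body (75 mm by 177 mm) begins 78 mm behind the grasp point.
Start: joints at [-0.121, 0.276, 1.505, -0, 1.361, -0.121], TCP at [0.575, -0, 0.23] pointing down, gripper open.
Joint ranges: [-2.89, 2.89], [-0.75, 2.08], [0.22, 2.7], [-1.18, 4.32], [0.11, 2.71], [-2.7, 2.7]. Speed limits (rad/s): [2.57, 2.57, 3.14, 3.14, 3.14, 3.14].

### API

Orientations are given as a unit quaternion [w, x, y, z].
In Python, from plant import r, gripper_to, inverse_kinematics, vision, models, telemetry gives the robot as it stands. Calls block until the motion is done:
- r.move_to(position, orientation): joint-space move of the TCP to a pose.
- r.move_l(position, rot=None, vel=0.15, guard=None): straight line of the TCP; rot=None keeps the orientation; vel is the mean speed in m/s. With guard (N) it stops when the force on the tool has changed by that much, and returns True; else False.
- r.movej(angles): joint-space move.
- gripper_to(opening, f_grip=None): finger opening in m; f_grip is the grip in N (None keeps the last); returns when the fingers have stopped.
- r.hold(seconds).
- inverse_kinematics(position, orientation): joint angles nearest the present ones, or None.
- vision.snapshot(name): name is "scene" or "side" or "wrist"; returns the picture (420x560x3 uint8, red, green, blue); there is no depth.
- vision.get_calibration(name): a dict with "fx", "fy", "cx", "cy" (pixels), "D" ([k1, k2, p1, p2, k3] as OpenCV has them; the pictures are not rectified), "position" and "orientation" of the camera in the world. Camera axes: x right, y down, z forward; pixel columns grow to the right and rows downward; lengths in m; the calibration is good to about 2 mm. A picture is of the moment at which its call begins: read the wrist's pose just before it. get_calibration takes no time and is no camera call; for the wrist camera it gives the pose at the moment of the call.
A pose or a line that the arm cannot do raises r.PlanningError and nothing moves.
- r.sign_off(): hands the job in, once; it reports no verdict.
Trained networks look in the newest picture that a camera, given by its name, has taken for a name from the list of things; names that differ only in an ending like _2 or _b are one class to them, and where a whole thing is asked for, a point or a joint stands for the part that bears it (a point fixed in the world has none). Each returns a list of dicts, best first, with "score" (0 to 1); they miss things now and then, are a little off and sometimes report something else, mostly with a low value. They report only what shows in the picture. A call takes as long as a camera call. They do not tell look-alikes from the thing itself.
- models.boxes_of(thing, camera): "at" ([x, y, z] in m, in world coordinates, good to about 4 mm: the middle of the surface that is visible of it).
- models.regions_of(thing, camera): "pixels" (420x560 bool, what is visible of it).
- models.mark_of(thing, camera): "at" ([x, y, z] in m, in world coordinates, good to about 4 mm: a listed point, or the origin of a listed thing).
Readings, each from a call of its own:
- telemetry.current_t(): time.
- telemetry.current_joints(): joint angles.
- telemetry.current_dq(): joint speeds.
- telemetry.current_joint_efforts(): joint torques, N m.
- telemetry.current_ee_pos(): TCP position.
- telemetry.current_tool_rot(): TCP orientation.
- telemetry.current_wrist_force(): force on the tool from outside, world axes, zero at the start.
- telemetry.current_torque(): the same for the moment, N m.
- telemetry.current_opening(): finger opening in m.
Only numpy, scipy, OpenCV 4.12 (cv2) and the standard library are available. Lean on these libraries where they do the work, as an engineer would, in place of code of your own. Each camera call takes 0.05 s, during which the arm holds its last target. There are 200 camera calls.

## Working session

There is one attempt and no reset: what is moved stays moved. The work goes in short steps, each a Python script; the robot and the scene stay as the last script left them, time stands still between calls to the robot, and variables do not carry over. Pictures are saved under pics/ and viewed, about 8 in all and at most 12, crops included, and the job is handed in when it is done.

```bash
mkdir -p pics; ls; python3 - <<'E'
from plant import r, vision, models, telemetry
import cv2, numpy as np
a=vision.snapshot("scene"); b=vision.snapshot("side")
cv2.imwrite("pics/a.png",a[:,:,::-1]); cv2.imwrite("pics/b.png",b[:,:,::-1])
for c in("scene","side"):
  k=vision.get_calibration(c); print(c,k)
  for t in("tin","stand","case","pocket","packed_tin","lid_hinge","lid_edge","scale","jar","spare_tin","tweezers"):
    print(t,[(np.round(d["at"],3).tolist(),round(d["score"],2)) for d in models.mark_of(t,c)])
print(telemetry.current_t())
E
```

```text
pics
scene {'fx': 379.27052872700176, 'fy': 379.27052872700176, 'cx': 277.0491341159777, 'cy': 207.79190755905742, 'D': array([-0.07868464,  0.        ,  0.        ,  0.        ,  0.        ]), 'position': array([1.30476481, 0.5415485 , 0.94535605]), 'orientation': array([-0.19100159,  0.42458988,  0.80976436, -0.35710434])}
tin [([0.431, 0.14, 0.037], 0.71), ([0.5, 0.268, 0.033], 0.66), ([0.479, -0.005, 0.032], 0.57)]
stand [([0.458, 0.155, 0.001], 0.58), ([0.376, 0.514, 0.002], 0.51)]
case [([0.488, -0.202, 0.0], 0.66)]
pocket []
packed_tin [([0.426, -0.495, 0.002], 0.47)]
lid_hinge [([0.43, 0.144, 0.036], 0.49), ([0.664, 0.425, -0.002], 0.44)]
lid_edge [([0.637, -0.167, 0.148], 0.8)]
scale [([0.426, -0.491, 0.0], 0.86)]
jar [([0.678, -0.46, 0.0], 0.88), ([0.373, 0.514, 0.002], 0.68)]
spare_tin [([0.664, 0.425, -0.001], 0.66)]
tweezers [([0.374, 0.514, 0.003], 0.62), ([0.664, 0.425, -0.003], 0.47)]
side {'fx': 390.5388352685471, 'fy': 390.5388352685471, 'cx': 279.574545816929, 'cy': 208.7142347216629, 'D': array([-0.11392192,  0.        ,  0.        ,  0.        ,  0.        ]), 'position': array([0.26219254, 0.76953292, 0.94172596]), 'orientation': array([ 0.06236646, -0.15788958,  0.91506677, -0.36583345])}
tin [([0.5, 0.27, 0.03], 0.75), ([0.428, 0.14, 0.038], 0.73), ([0.478, -0.007, 0.032], 0.68)]
stand [([0.462, 0.153, -0.0], 0.81)]
case [([0.49, -0.201, -0.0], 0.82)]
pocket [([0.501, -0.25, 0.013], 0.73), ([0.427, -0.493, 0.001], 0.4)]
packed_tin [([0.48, -0.152, 0.016], 0.6)]
lid_hinge [([0.545, -0.188, 0.024], 0.55)]
lid_edge [([0.637, -0.171, 0.147], 0.56)]
scale [([0.426, -0.492, 0.004], 0.96)]
jar [([0.677, -0.458, -0.002], 0.74)]
spare_tin [([0.666, 0.424, 0.002], 0.65)]
tweezers [([0.431, 0.142, 0.036], 0.69), ([0.501, -0.251, 0.014], 0.62), ([0.378, 0.515, -0.002], 0.55)]
1.2
```

View pics/a.png

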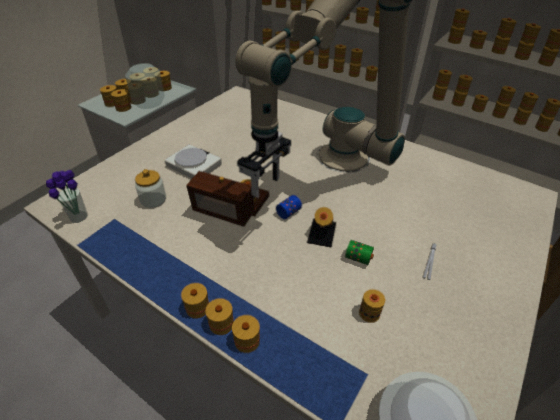

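View pics/b.png

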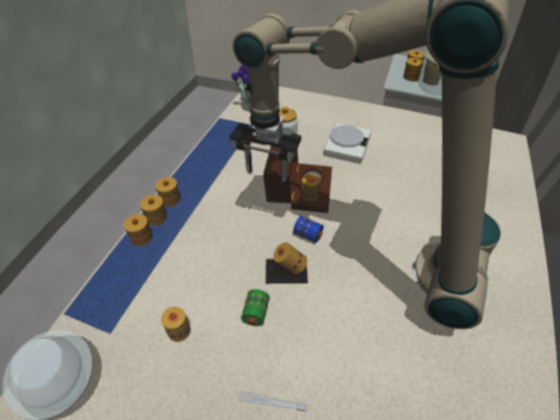

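The target is the brass tin on the black stand, at scene (323,215) and side (290,258). Only that one lies on a stand. The look-alikes are blue (289,206) and green (360,252), the spare tin is at (372,305), and there are three more on the runner. Next I'll take close-up wrist views.

```bash
cat > h.py <<'E'
from plant import r, gripper_to, inverse_kinematics, vision, models, telemetry
import cv2, numpy as np
from scipy.spatial.transform import Rotation as R
def quat(xa,za):
    za=np.array(za,float)/np.linalg.norm(za); xa=np.array(xa,float); xa-=za*(xa@za); xa/=np.linalg.norm(xa)
    m=np.c_[xa,np.cross(za,xa),za]; q=R.from_matrix(m).as_quat(); return q[[3,0,1,2]]
def best(p,xa,za):
    """quaternion (of the two half-turn twins) with the IK nearest to present joints"""
    c=[]; j0=np.array(telemetry.current_joints())
    for s in(1,-1):
        q=quat(s*np.array(xa),za); j=inverse_kinematics(p,q)
        if j is not None: c.append((abs(np.array(j)-j0).max(),q,j))
    return min(c,key=lambda t:t[0]) if c else None
def Rm(q): q=np.array(q); return R.from_quat(q[[1,2,3,0]]).as_matrix()
def proj(P,k):
    M=Rm(k["orientation"]).T; rv,_=cv2.Rodrigues(M); t=-M@k["position"]
    K=np.array([[k["fx"],0,k["cx"]],[0,k["fy"],k["cy"]],[0,0,1]])
    return cv2.projectPoints(np.array(P,float).reshape(-1,1,3),rv,t,K,k["D"])[0].reshape(-1,2)
def marks(c,ts):
    for t in ts: print(t,[(np.round(d["at"],4).tolist(),round(d["score"],2)) for d in models.mark_of(t,c)][:3])
E
python3 - <<'E'
from h import *
import pickle
yc=np.radians(12); ex=np.array([np.cos(yc),np.sin(yc),0]); ey=np.array([-np.sin(yc),np.cos(yc),0])
k=vision.get_calibration("wrist"); M=Rm(telemetry.current_tool_rot())
print("cam in tool",M.T@(k["position"]-np.array(telemetry.current_ee_pos())),"\n",M.T@Rm(k["orientation"]))
# case view
p=np.array([.47,-.20,.33]); b=best(p,ey,[0,0,-1]); print(b); r.move_to(p,b[1])
k=vision.get_calibration("wrist"); a=vision.snapshot("wrist"); cv2.imwrite("pics/c.png",a[:,:,::-1]); pickle.dump(k,open("kc.pkl","wb"))
marks("wrist",["case","pocket","packed_tin","lid_hinge","lid_edge"])
# tin view
ys=np.radians(24); sx=np.array([np.cos(ys),np.sin(ys),0]); tz=np.sin(np.radians(40))*sx+np.array([0,0,np.cos(np.radians(40))])
base=np.array([.430,.141,.037]); sy=np.array([-np.sin(ys),np.cos(ys),0])
p=base+tz*.23; b=best(p,sy,-tz); print(p,b)
if b:
  r.move_to(p,b[1]); k=vision.get_calibration("wrist"); a=vision.snapshot("wrist"); cv2.imwrite("pics/d.png",a[:,:,::-1]); pickle.dump(k,open("kd.pkl","wb"))
  marks("wrist",["tin","stand"])
print(telemetry.current_t())
E
```

```text
cam in tool [-0.00031209 -0.08173806 -0.15455281] 
 [[ 9.99999769e-01  6.32965197e-04  2.45812772e-04]
 [-6.76533532e-04  9.59714685e-01  2.80975562e-01]
 [-5.80623756e-05 -2.80975663e-01  9.59714892e-01]]
(np.float64(0.9437328738971988), array([-0.        ,  0.77714596, -0.62932039,  0.        ]), array([-5.38612289e-01,  1.36488805e-01,  1.44597440e+00, -4.44089210e-16,
        1.55912945e+00,  8.22744527e-01]))
case [([0.4859, -0.2012, 0.0025], 0.6)]
pocket [([0.5008, -0.2472, 0.0149], 0.86)]
packed_tin [([0.4804, -0.1495, 0.0156], 0.68)]
lid_hinge [([0.5472, -0.193, 0.0242], 0.97)]
lid_edge [([0.6364, -0.1745, 0.1482], 0.76)]
[0.56505961 0.20113241 0.21319022] (np.float64(0.8174603619360767), array([ 0.28684223,  0.78809254, -0.51179328, -0.18627752]), array([ 0.28030148,  0.73200417,  0.96308889, -0.10542956,  2.13736754,
        1.40762062]))
tin [([0.4785, -0.0052, 0.0295], 0.65), ([0.4306, 0.1444, 0.0368], 0.6), ([0.5025, 0.271, 0.0297], 0.57)]
stand [([0.46, 0.1521, 0.0001], 0.78)]
4.1917
```

```bash
python3 - <<'E'
from h import *
import pickle
kc=pickle.load(open("kc.pkl","rb"));kd=pickle.load(open("kd.pkl","rb"))
c=cv2.imread("pics/c.png"); d=cv2.imread("pics/d.png")
S=1.4
c=cv2.resize(c,None,fx=S,fy=S,interpolation=cv2.INTER_CUBIC); d=cv2.resize(d,None,fx=S,fy=S,interpolation=cv2.INTER_CUBIC)
def draw(im,P,k,col,cl=True): cv2.polylines(im,[np.int32(np.round((proj(P,k)+.5)*S*8))],cl,col,1,cv2.LINE_AA,3)
yc=np.radians(12); C=np.array([.4885,-.2005,0]); ex=np.array([np.cos(yc),np.sin(yc),0]); ey=np.array([-np.sin(yc),np.cos(yc),0]);ez=np.array([0,0,1.])
t=np.linspace(0,2*np.pi,60)
draw(c,[C+a*.062*ex+b*.105*ey+.027*ez for a,b in((-1,-1),(1,-1),(1,1),(-1,1))],kc,(0,255,0))
for y,z,rr in((-.05,.027,.034),(.05,.091,.03),(.05,.098,.009)):
  draw(c,[C+.004*ex+y*ey+z*ez+rr*(np.cos(u)*ex+np.sin(u)*ey) for u in t],kc,(0,255,255))
ys=np.radians(24); sx=np.array([np.cos(ys),np.sin(ys),0]); sy=np.array([-np.sin(ys),np.cos(ys),0]); a=np.radians(40); tz=np.sin(a)*sx+np.cos(a)*ez
O=np.array([.460,.1535,0]); B=O-.035*sx+.036*ez; u2=np.cross(tz,sy)
print("base from stand",B)
for h,rr in((.076,.03),(0,.03),(.083,.009)): draw(d,[B+tz*h+rr*(np.cos(u)*sy+np.sin(u)*u2) for u in t],kd,(255,255,0))
draw(d,[O+p*.06*sx+q*.042*sy+.008*ez for p,q in((-1,-1),(1,-1),(1,1),(-1,1))],kd,(0,255,0))
cv2.imwrite("pics/c2.png",c);cv2.imwrite("pics/d2.png",d)
E
```

```text
base from stand [0.42802591 0.13926422 0.036     ]
```

View pics/c2.png

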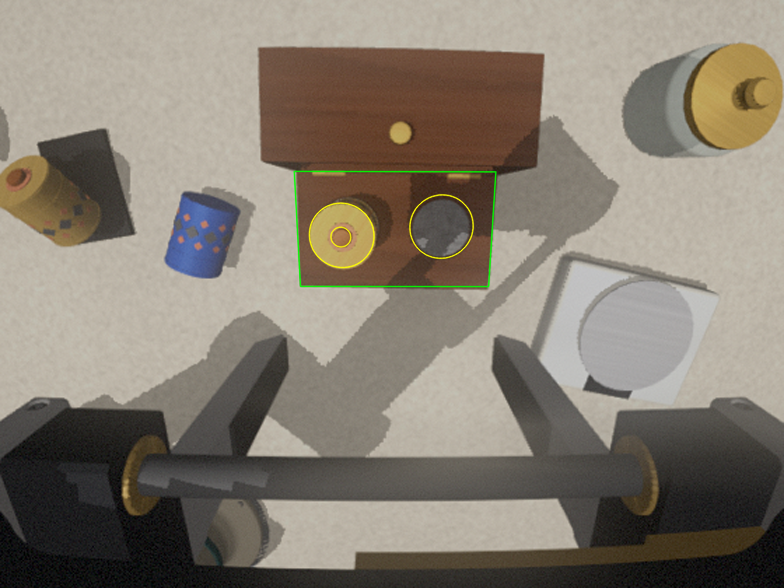

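View pics/d2.png

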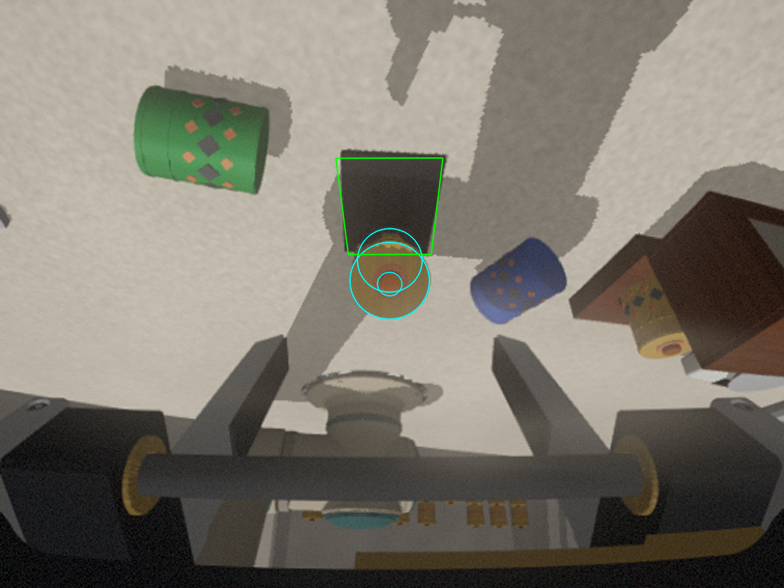

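Both overlays nearly fit: the case at (395,228) with its pocket at (441,226), and the tin's lid at (390,281). This is the brass tin on the stand, lid end towards the camera. I'll check both in one enlarged crop.

```bash
python3 - <<'E'
import cv2,numpy as np
c=cv2.imread("pics/c2.png");d=cv2.imread("pics/d2.png");
f=lambda i:cv2.resize(i,(400,580),interpolation=cv2.INTER_CUBIC)
a=cv2.resize(d[145:325,325:455],(400,554),interpolation=cv2.INTER_CUBIC)
b=cv2.resize(c[160:295,290:500],(400,257),interpolation=cv2.INTER_CUBIC)
raw=cv2.imread("pics/d.png")[104:232,232:325]; raw=cv2.resize(raw,(210,289))
o=np.zeros((554,800,3),np.uint8);o[:,:400]=a;o[:257,400:]=b;o[260:549,400:610]=raw;cv2.imwrite("pics/e.png",o)
E
```

```text
(no output)
```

View pics/e.png

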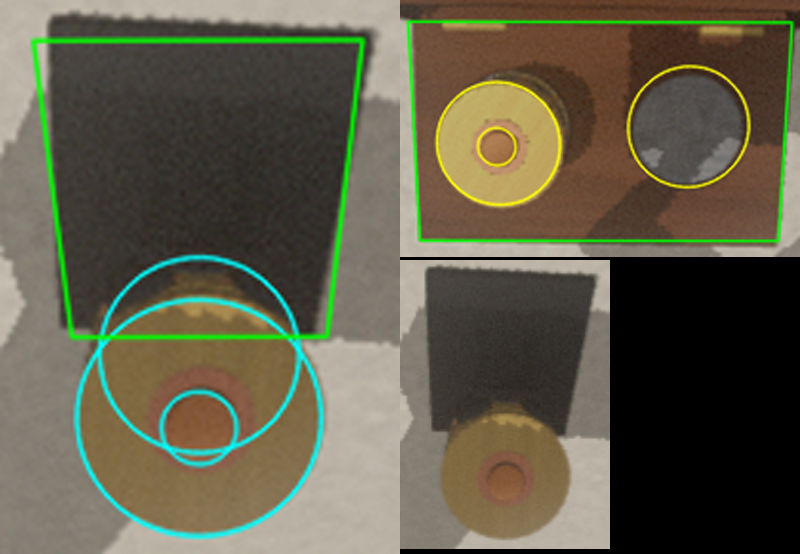

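The case fits within about 1 mm. The stand is turned a few degrees from my guess, so I'll fit its yaw and position from the plate corners and lid circle.

```bash
python3 - <<'E'
from h import *
import pickle
from scipy.optimize import least_squares
k=pickle.load(open("kd.pkl","rb")); ez=np.array([0,0,1.])
m=np.array([[50,14],[375,33],[318,333],[63,328],[201,415],[202,419]],float); m=np.c_[325+m[:,0]*130/400,145+m[:,1]*180/554]/1.4-.5
def pts(v):
    O=np.r_[v[:2],0]; sx=np.array([np.cos(v[2]),np.sin(v[2]),0]); sy=np.array([-sx[1],sx[0],0]); a=np.radians(40)
    tz=np.sin(a)*sx+np.cos(a)*ez; B=O-.035*sx+.036*ez
    return [O+.06*sx+.042*sy+.008*ez,O+.06*sx-.042*sy+.008*ez,O-.06*sx-.042*sy+.008*ez,O-.06*sx+.042*sy+.008*ez,B+.076*tz,B+.083*tz],B
w=np.array([1,1,.5,.5,1.5,.7])[:,None]
s=least_squares(lambda v:((proj(pts(v)[0],k)-m)*w).ravel(),[.46,.153,.42],x_scale=[.01,.01,.1],loss="soft_l1")
print(s.x,np.degrees(s.x[2]),pts(s.x)[1]); print(np.round(proj(pts(s.x)[0],k)-m,1))
E
```

```text
[0.46341554 0.15472789 0.35803621] 20.513963753187348 [0.430635   0.14246264 0.036     ]
[[-1.1  1.3]
 [ 0.4  0.5]
 [-0.6 -0. ]
 [-1.  -1. ]
 [ 0.2 -1. ]
 [ 0.3 -0.2]]
```

```bash
cat >> h.py <<'E'
yaw=.358; B=np.array([.4306,.1425,.036]); ez=np.array([0,0,1.])
sx=np.array([np.cos(yaw),np.sin(yaw),0]); sy=np.array([-np.sin(yaw),np.cos(yaw),0]); tz=np.sin(np.radians(40))*sx+np.cos(np.radians(40))*ez
yc=np.radians(12); ex=np.array([np.cos(yc),np.sin(yc),0]); ey=np.array([-np.sin(yc),np.cos(yc),0]); C=np.array([.4885,-.2005,0])
PK=C+.004*ex-.05*ey+.015*ez; H=.054
E
python3 - <<'E'
from h import *
import pickle
b=best(B+tz*(H+.12),sy,-tz); r.move_to(B+tz*(H+.12),b[1])
f0=np.array(telemetry.current_wrist_force())
print("guard",r.move_l(B+tz*H,vel=.12,guard=12), telemetry.current_ee_pos(), B+tz*H)
gripper_to(.055,f_grip=25); print("open",telemetry.current_opening(),np.array(telemetry.current_wrist_force())-f0)
r.move_l(B+tz*(H+.09),vel=.1); r.move_l(B+tz*(H+.09)+.06*ez,vel=.15)
print("lifted",telemetry.current_opening(),np.array(telemetry.current_wrist_force())-f0)
p=PK+ez*(H+.13); b=best(p,ey,-ez); print(b[2]); r.move_to(p,b[1])
k=vision.get_calibration("wrist"); a=vision.snapshot("wrist"); pickle.dump(k,open("kf.pkl","wb"))
marks("wrist",["pocket","tin","packed_tin"]); vision.snapshot("side"); marks("side",["tin","pocket"])
a=a[:,:,::-1].copy(); t=np.linspace(0,2*np.pi,60); Tb=np.array(telemetry.current_ee_pos())-H*ez
cv2.imwrite("pics/f0.png",a)
S=1.4;a=cv2.resize(a,None,fx=S,fy=S,interpolation=cv2.INTER_CUBIC)
def ring(c,rr,col): cv2.polylines(a,[np.int32(np.round((proj([c+rr*(np.cos(u)*ex+np.sin(u)*ey) for u in t],k)+.5)*S*8))],True,col,1,cv2.LINE_AA,3)
ring(Tb+.076*ez,.03,(255,255,0)); ring(Tb+.083*ez,.009,(255,255,0)); ring(PK+.012*ez,.034,(0,255,255)); ring(PK+.1*ey+.076*ez,.03,(0,255,0)); ring(PK+.1*ey+.083*ez,.009,(0,255,0))
cv2.imwrite("pics/f.png",a); print(telemetry.current_ee_pos(),p,telemetry.current_t())
E
```

```text
guard False [0.46403163 0.15497727 0.07774634] [0.46310987 0.15466263 0.0773664 ]
open 0.05966692574757758 [0.53381253 1.27499169 1.23892225]
lifted 0.06000373922684449 [ 0.33652902  0.39755641 -2.02164663]
[-5.83185577e-01  2.74193049e-01  1.58750839e+00 -4.44089210e-16
  1.27989122e+00  7.78171240e-01]
pocket [([0.4988, -0.2472, 0.0132], 0.69)]
tin [([0.5195, -0.1484, 0.0882], 0.79), ([0.4757, -0.0039, 0.0348], 0.59)]
packed_tin [([0.4791, -0.1472, 0.0161], 0.56)]
tin [([0.4998, 0.2705, 0.0315], 0.8), ([0.4751, -0.0037, 0.0303], 0.7), ([0.5182, -0.1518, 0.0858], 0.58)]
pocket [([0.4998, -0.2518, 0.0141], 0.91)]
[ 0.50317586 -0.24809571  0.19879416] [ 0.50280817 -0.24857573  0.199     ] 9.8167
```

View pics/f.png

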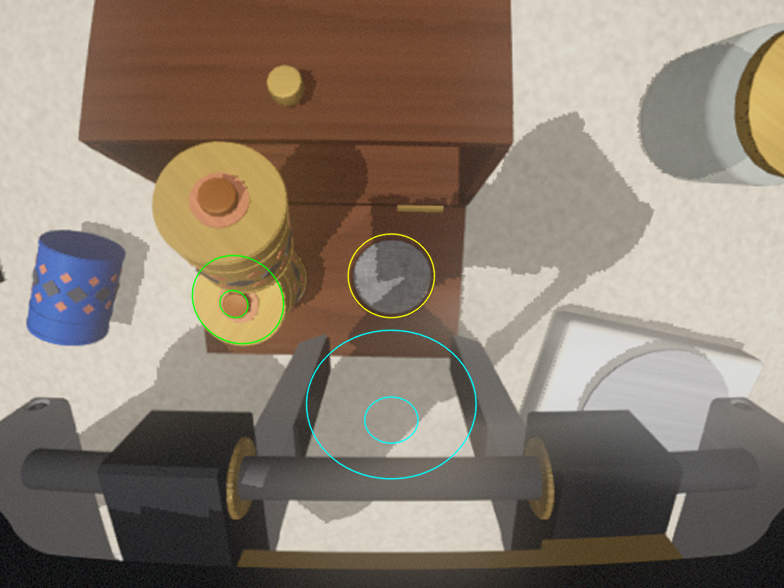

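The gripper is empty: the cyan rings show no tin. A tin now shows at (220,200), next to or on top of the packed tin. I need another angle before moving.

```bash
python3 - <<'E'
from h import *
s=vision.snapshot("side"); c=vision.snapshot("scene"); print(telemetry.current_opening(),telemetry.current_wrist_force(),telemetry.current_t())
a=cv2.resize(s[120:240,230:360,::-1],(433,400),interpolation=cv2.INTER_CUBIC); b=cv2.resize(c[120:240,170:280,::-1],(367,400),interpolation=cv2.INTER_CUBIC)
cv2.imwrite("pics/g.png",np.hstack([a,b])); marks("scene",["tin","lid_edge","packed_tin"])
E
```

```text
0.055000623441245705 [ 0.10629601  0.42528458 -0.97812443] 9.9167
tin [([0.5209, -0.149, 0.0849], 0.8), ([0.48, -0.0013, 0.0344], 0.68), ([0.4987, 0.267, 0.0327], 0.59)]
lid_edge [([0.6643, -0.1612, 0.1197], 0.74)]
packed_tin [([0.4822, -0.1463, 0.0159], 0.66)]
```

View pics/g.png

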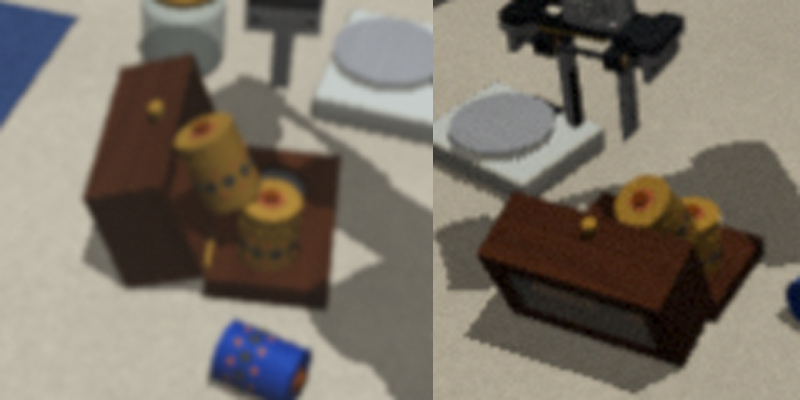

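The tin is wedged, leaning against the open lid with its base on the packed tin's rim. It is stud-up and recoverable, and the packed tin is still in place. I'll triangulate its axis from the three pictures.

```bash
python3 - <<'E'
from h import *
import pickle
from scipy.optimize import least_squares
kw=pickle.load(open("kf.pkl","rb"))
obs=[(kw,np.array([218,195])/1.4-.5,.083,1.),(kw,np.array([220,204])/1.4-.5,.076,1.),(vision.get_calibration("side"),np.array([291.3,158.2]),.083,.8),(vision.get_calibration("scene"),np.array([232.3,179.2]),.083,.8)]
Bm=np.array([.5198,-.1497,.0863])
def ax(v): return np.array([np.sin(v[3])*np.cos(v[4]),np.sin(v[3])*np.sin(v[4]),np.cos(v[3])])
def f(v):
    e=[(v[:3]-Bm)/.003]
    for k,m,h,w in obs: e.append(w*(proj(v[:3]+h*ax(v),k)[0]-m))
    return np.concatenate(e)
s=least_squares(f,[*Bm,.45,.2],x_scale=[.01,.01,.01,.1,.3]); print(s.x,np.degrees(s.x[3:])); print(np.round(f(s.x),1)); np.save("tin2.npy",np.r_[s.x[:3],ax(s.x)])
cv=np.linalg.inv(s.jac.T@s.jac); print(np.sqrt(np.diag(cv)))
# overlay
a=cv2.imread("pics/f0.png"); a=cv2.resize(a,None,fx=2.8,fy=2.8,interpolation=cv2.INTER_CUBIC)
z=ax(s.x); e1=np.cross(z,ey); e1/=np.linalg.norm(e1); e2=np.cross(z,e1); t=np.linspace(0,2*np.pi,60)
for h,rr in((0,.03),(.076,.03),(.083,.009)): cv2.polylines(a,[np.int32(np.round((proj([s.x[:3]+h*z+rr*(np.cos(u)*e1+np.sin(u)*e2) for u in t],kw)+.5)*2.8*8))],True,(255,255,0),1,cv2.LINE_AA,3)
cv2.imwrite("pics/h.png",a[220:760,160:900])
E
```

```text
[ 0.51708314 -0.14933838  0.08402726  0.48294087 -0.1835837 ] [ 27.67047359 -10.51857105]
[-0.9  0.1 -0.8 -0.5  1.2  0.4 -1.2 -1.1 -0.6 -0.9 -0.4]
[0.0027215  0.00287728 0.00227565 0.03723259 0.08027018]
```

View pics/h.png

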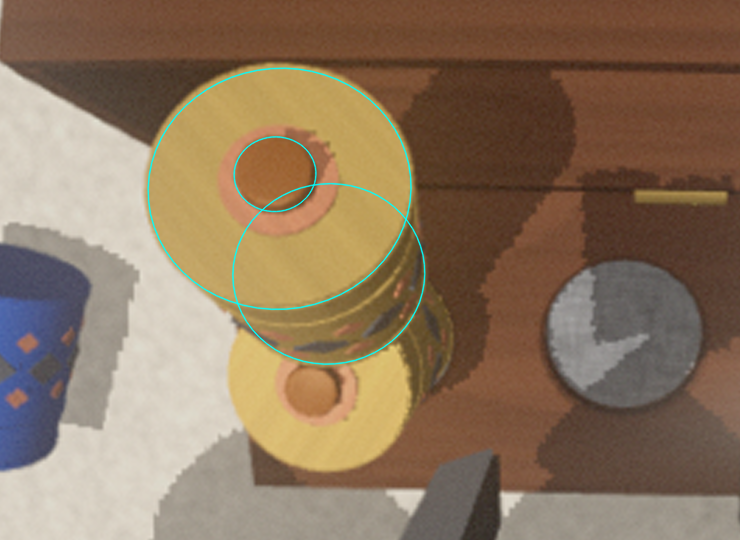

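The fit is good to 1–2 mm. The plan is to regrip along the leaning axis with more force, pull out, lift high and use Cartesian moves, checking the grip after each one.

```bash
python3 - <<'E'
from h import *
import pickle
v=np.load("tin2.npy"); T,z=v[:3]+.001*ey,v[3:]; h=.064
o=telemetry.current_opening
r.move_l(np.array(telemetry.current_ee_pos())+.1*ez,vel=.3); gripper_to(.080,f_grip=50)
p=T+z*(h+.10); b=best(p,ey,-z); print(b[0],b[2]); r.move_to(p,b[1])
f0=np.array(telemetry.current_wrist_force())
print("guard",r.move_l(T+z*h,vel=.1,guard=6),np.array(telemetry.current_ee_pos())-(T+z*h))
r.hold(.2); print(np.array(telemetry.current_ee_pos())-(T+z*h))
gripper_to(.055,f_grip=50); print("open",o(),np.array(telemetry.current_wrist_force())-f0)
if o()>.058:
  P=np.array(telemetry.current_ee_pos())
  r.move_l(P+.04*z-.012*ex,vel=.06); print(o(),np.array(telemetry.current_wrist_force())-f0)
  r.move_l(P+.04*z-.012*ex+.12*ez,vel=.15); r.hold(.2); print(o(),np.array(telemetry.current_wrist_force())-f0)
a=vision.snapshot("wrist"); s=vision.snapshot("side")
cv2.imwrite("pics/i.png",np.hstack([cv2.resize(a,(448,336)),cv2.resize(s[60:240,230:420],(352,336))])[:,:,::-1])
print(telemetry.current_t())
E
```

```text
0.45199927918121596 [-0.33820829  0.61916276  1.03868309 -0.07740077  1.96071298  1.05225437]
guard False [ 0.00051352 -0.00030098  0.00068178]
[ 4.43542455e-04 -8.93695598e-05  2.40742939e-04]
open 0.05981000150850179 [ 0.62953358 -1.15517482 -1.38099874]
0.05970620069388551 [-0.38327536 -0.12565324 -3.08709811]
0.059312040380116345 [ 0.20624442 -0.13026224 -2.36240561]
15.575
```

View pics/i.png

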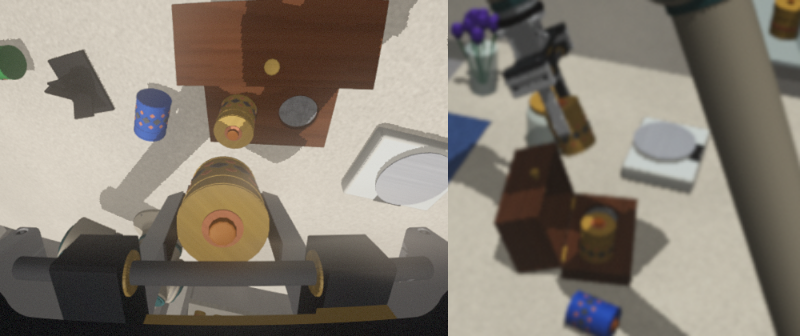

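The tin is held, stud up, and the pocket and packed tin are unchanged. Now I'll go over the pocket slowly, upright, then overlay to see how it sits in the hand.

```bash
python3 - <<'E'
from h import *
import pickle
h=.064; o=telemetry.current_opening
p=PK+ez*(h+.15); b=best(p,ey,-ez); r.move_l(p,b[1],vel=.1); print(o())
r.move_l(PK+ez*(h+.10),vel=.1); r.hold(.2)
k=vision.get_calibration("wrist"); E0=np.array(telemetry.current_ee_pos()); a=vision.snapshot("wrist")[:,:,::-1].copy(); cv2.imwrite("pics/j0.png",a); pickle.dump((k,E0),open("kj.pkl","wb"))
s=vision.snapshot("side"); cv2.imwrite("pics/js.png",s[:,:,::-1])
marks("side",["tin"]); vision.snapshot("scene"); marks("scene",["tin"]); marks("wrist",["tin"])
S=2.; a=cv2.resize(a,None,fx=S,fy=S,interpolation=cv2.INTER_CUBIC); t=np.linspace(0,2*np.pi,60); Tb=E0-h*ez
def ring(c,rr,col): cv2.polylines(a,[np.int32(np.round((proj([c+rr*(np.cos(u)*ex+np.sin(u)*ey) for u in t],k)+.5)*S*8))],True,col,1,cv2.LINE_AA,3)
ring(Tb,.03,(255,255,0)); ring(Tb+.076*ez,.03,(255,255,0)); ring(Tb+.083*ez,.009,(255,255,0)); ring(PK+.012*ez,.034,(0,255,255))
cv2.imwrite("pics/j.png",a[200:740,180:960]); print(o(),E0-PK-ez*(h+.10),telemetry.current_t())
E
```

```text
0.059663168021184904
tin [([0.4759, -0.0067, 0.0322], 0.86), ([0.4996, 0.2684, 0.0298], 0.79), ([0.5012, -0.2548, 0.1145], 0.55)]
tin [([0.5045, -0.2453, 0.1171], 0.91), ([0.4766, -0.0059, 0.032], 0.86), ([0.4976, 0.2682, 0.0332], 0.58)]
tin [([0.5053, -0.2474, 0.1185], 0.97), ([0.4776, -0.0055, 0.0329], 0.57)]
0.05958382840273757 [ 0.00048479 -0.00027844  0.00082239] 18.0917
```

View pics/j.png

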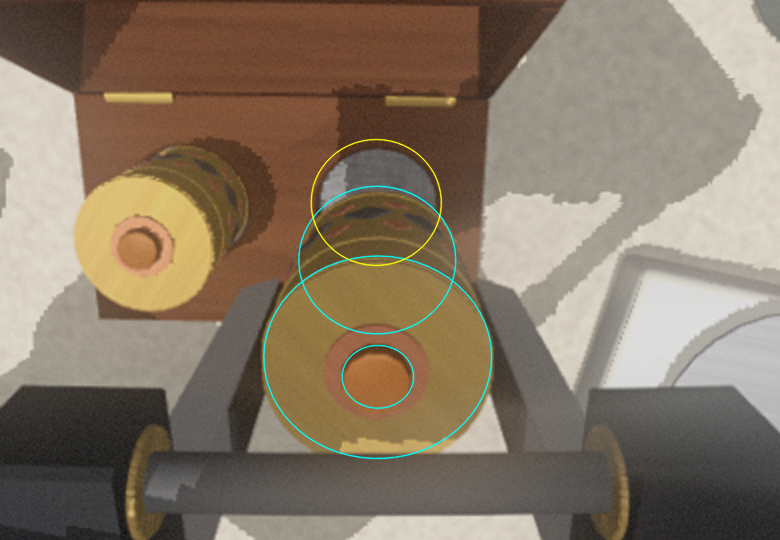

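The tin sits well in the hand: its lid is within 1 mm, and its base is about 3 mm towards the front (~0.03 rad). I'll correct that and lower it under guard.

```bash
python3 - <<'E'
from h import *
h=.064; o=telemetry.current_opening; P=PK-.0012*ex
q=quat(Rm(telemetry.current_tool_rot())[:,0],-(ez-.03*ex)); p=P+ez*h+.0011*ex
r.move_l(p+.03*ez,q,vel=.1); r.hold(.2); f0=np.array(telemetry.current_wrist_force())
g=r.move_l(p-.004*ez,vel=.025,guard=5); r.hold(.15)
e=np.array(telemetry.current_ee_pos())-p; print(g,"err",e,[e@ex,e@ey],np.array(telemetry.current_wrist_force())-f0,telemetry.current_torque(),o(),telemetry.current_t())
E
```

```text
True err [-4.65354142e-04  2.71156483e-05  7.87584440e-03] [np.float64(-0.0004495473767885974), np.float64(0.00012327567272712517)] [ 0.1888119  -0.33018645  6.50138881] [0.11096647 0.18397766 0.02642   ] 0.059280338321195274 20.175
```

It touched about 8 mm above the floor, on the chamfer. The moment puts the contact at the tin's rim towards (-x,+y), so I'll nudge away from it and repeat.

```bash
python3 - <<'E'
from h import *
h=.064; P=PK-.0012*ex; p0=P+ez*h+.0011*ex; off=np.zeros(3); d=np.array([.86,-.52,0])
for i in range(4):
    off=off+.0015*d; p=p0+off
    c=np.array(telemetry.current_ee_pos()); r.move_l(p+.0115*ez,vel=.04); r.hold(.15)
    f0=np.array(telemetry.current_wrist_force()); m0=np.array(telemetry.current_torque())
    g=r.move_l(p-.004*ez,vel=.02,guard=5); r.hold(.1)
    e=np.array(telemetry.current_ee_pos())-p; F=np.array(telemetry.current_wrist_force())-f0; m=np.array(telemetry.current_torque())-m0
    c=np.array([-m[1],m[0]])/max(F[2],1); print(i,g,"z",e[2],"off",off[:2],"F",F,"contact",c,telemetry.current_opening(),telemetry.current_t())
    if e[2]<.0035: break
    d=-np.r_[c,0]; d/=np.linalg.norm(d)
E
```

```text
0 True z 0.00801500865595535 off [ 0.00129 -0.00078] F [ 0.15362736 -0.0348448   7.1388134 ] contact [-0.00185028  0.01118022] 0.05943304149143837 21.075
1 True z 0.008048161627547248 off [ 0.00153491 -0.00225987] F [ 0.54447392 -0.12502815  5.87616608] contact [ 0.00581364 -0.01422844] 0.059669039214542696 21.975
2 True z 0.008039530001255957 off [ 0.00096756 -0.00087131] F [-0.70850216 -0.81504464  6.93351287] contact [0.00732172 0.01542547] 0.059402431164007556 22.8583
3 True z 0.008044025410655423 off [ 0.00032436 -0.00222641] F [-1.28945819  0.39325165  8.06655275] contact [ 0.01894019 -0.00048051] 0.05941250793091045 23.75
```

The contact height stays at 8 mm whichever way I nudge, so it may be a flat surface, either the floor or the block's top. One look will tell.

```bash
python3 - <<'E'
from h import *
import pickle
k=vision.get_calibration("wrist"); a=vision.snapshot("wrist")[:,:,::-1].copy(); s=vision.snapshot("side")[:,:,::-1]; c=vision.snapshot("scene")[:,:,::-1]
cv2.imwrite("pics/k0.png",a); pickle.dump((k,np.array(telemetry.current_ee_pos())),open("kk.pkl","wb"))
for n in("side","scene","wrist"): marks(n,["tin"])
S=2.; a=cv2.resize(a,None,fx=S,fy=S,interpolation=cv2.INTER_CUBIC); t=np.linspace(0,2*np.pi,60)
def ring(c,rr,col): cv2.polylines(a,[np.int32(np.round((proj([c+rr*(np.cos(u)*ex+np.sin(u)*ey) for u in t],k)+.5)*S*8))],True,col,1,cv2.LINE_AA,3)
E0=np.array(telemetry.current_ee_pos()); c0=np.r_[E0[:2],0]
ring(c0+(.015+.076)*ez,.03,(255,255,0)); ring(c0+(.027+.076)*ez,.03,(255,0,255)); ring(PK+.012*ez,.034,(0,255,255)); ring(PK+.1*ey+.076*ez,.03,(0,255,0))
L=a[170:640,240:780]; ps=cv2.resize(s[140:215,255:340],(260,229),interpolation=cv2.INTER_CUBIC); pc=cv2.resize(c[150:225,195:280],(260,229),interpolation=cv2.INTER_CUBIC)
o=np.zeros((470,800,3),np.uint8); o[:,:540]=L; o[:229,540:]=ps; o[235:464,540:]=pc; cv2.imwrite("pics/k.png",o); print(E0-PK)
E
```

```text
tin [([0.4749, -0.0041, 0.0326], 0.97), ([0.4999, 0.2673, 0.0279], 0.9), ([0.5053, -0.2499, 0.0235], 0.77)]
tin [([0.4791, -0.0046, 0.0358], 0.73), ([0.5072, -0.2511, 0.026], 0.61), ([0.5025, 0.2681, 0.0306], 0.57)]
tin [([0.5078, -0.2485, 0.0268], 0.73)]
[ 0.00021122 -0.00231494  0.0720227 ]
```

View pics/k.png

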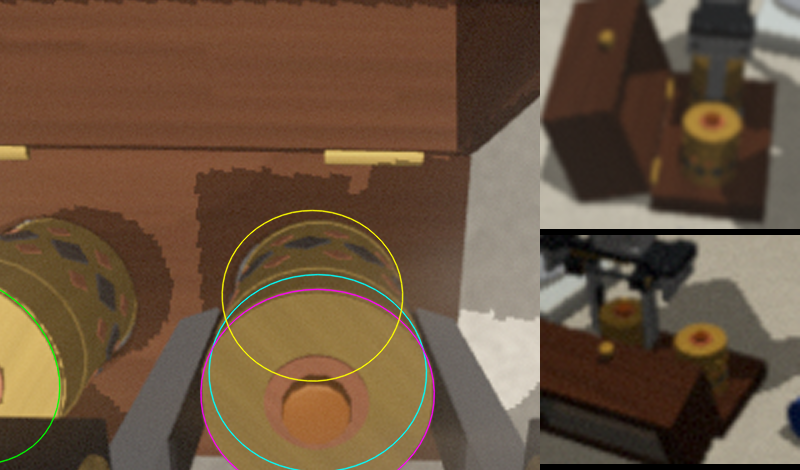

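The pictures (lid on the magenta ring, marks at z≈0.025) show the base on the block's rim. The tin sits about 4 mm higher in the hand than I assumed, so what I read as tilt was mostly height. My tilt "correction" put the base ~2 mm too far back. I'll go upright again and try a small set of offsets.

```bash
python3 - <<'E'
from h import *
h=.060
q=quat(Rm(telemetry.current_tool_rot())[:,0],-(ez-.006*ex)); first=True
for dx,dy in [(-.0008,.0004),(-.0022,.0004),(.0006,.0004),(-.0008,.002),(-.0008,-.0012),(-.0022,.002),(-.0022,-.0012),(-.0035,.0004)]:
    p=PK+h*ez+dx*ex+dy*ey
    r.move_l(p+.0165*ez,q,vel=.06)
    r.hold(.15); f0=np.array(telemetry.current_wrist_force()); m0=np.array(telemetry.current_torque())
    g=r.move_l(p-.003*ez,vel=.03,guard=5); r.hold(.05)
    e=np.array(telemetry.current_ee_pos())-p; F=np.array(telemetry.current_wrist_force())-f0; m=np.array(telemetry.current_torque())-m0
    c=np.array([-m[1],m[0],0])/max(F[2],1)*1e3; print(dx,dy,g,"z",round(e[2],4),"F",F.round(1),"contact ex,ey mm",round(c@ex,1),round(c@ey,1),round(telemetry.current_opening(),4),telemetry.current_t())
    if e[2]<.006 or telemetry.current_t()>33: break
E
```

```text
-0.0008 0.0004 True z 0.0005 F [-0.4 -2.2  5.3] contact ex,ey mm -11.4 -3.8 0.0597 25.0333
```

It went in: the base reached the floor with 5 N of contact. Release, back off vertically and check.

```bash
python3 - <<'E'
from h import *
gripper_to(.068); r.hold(.1); gripper_to(.082); print(telemetry.current_opening())
P=np.array(telemetry.current_ee_pos()); r.move_l(P+.06*ez,vel=.1); r.move_l(P+.17*ez-.03*ex,vel=.25)
r.hold(.1); k=vision.get_calibration("wrist"); a=vision.snapshot("wrist")[:,:,::-1].copy(); vision.snapshot("side"); vision.snapshot("scene")
for n in("wrist","side","scene"): marks(n,["tin","packed_tin","lid_edge"])
S=2.; a=cv2.resize(a,None,fx=S,fy=S,interpolation=cv2.INTER_CUBIC); t=np.linspace(0,2*np.pi,60)
def ring(c,rr,col): cv2.polylines(a,[np.int32(np.round((proj([c+rr*(np.cos(u)*ex+np.sin(u)*ey) for u in t],k)+.5)*S*8))],True,col,1,cv2.LINE_AA,3)
ring(PK+.076*ez,.03,(255,255,0)); ring(PK+.083*ez,.009,(255,255,0)); ring(PK+.1*ey+.076*ez,.03,(0,255,0)); ring(PK+.012*ez,.034,(0,255,255))
cv2.imwrite("pics/l.png",a[0:590,180:960]); print(telemetry.current_t())
E
```

```text
0.08189459201180121
tin [([0.4764, -0.0062, 0.0308], 0.89), ([0.5058, -0.2447, 0.0133], 0.62)]
packed_tin [([0.4813, -0.1492, 0.0174], 0.78), ([0.4893, -0.2031, -0.0012], 0.47)]
lid_edge []
tin [([0.4776, -0.0077, 0.0314], 0.88), ([0.5022, -0.25, 0.0104], 0.86)]
packed_tin [([0.4808, -0.1498, 0.0174], 0.91)]
lid_edge [([0.6661, -0.1636, 0.1181], 0.64)]
tin [([0.4998, 0.2673, 0.0332], 0.88), ([0.5033, -0.2458, 0.0108], 0.71), ([0.4809, -0.0052, 0.0341], 0.57)]
packed_tin [([0.4849, -0.1472, 0.0155], 0.79)]
lid_edge [([0.6657, -0.1631, 0.1224], 0.67)]
28.025
```

View pics/l.png

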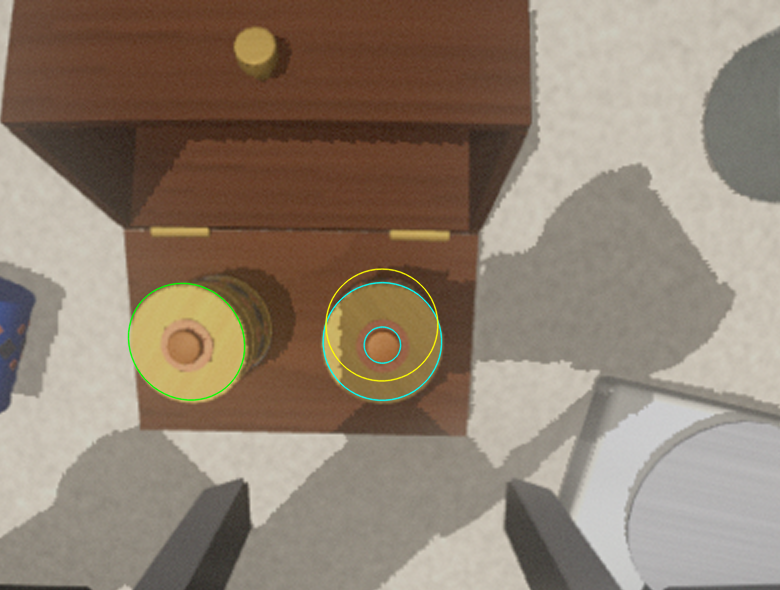

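The tin is seated: lid and stud lie on the predicted rings at (382,343), the same size as the packed tin's at (186,343), and marks agree. Now I'll close the lid along its arc, pushing from behind and then down.

```bash
python3 - <<'E'
from h import *
Hg=C+.062*ex+.027*ez; n=r.nose_length; print(n)
r.move_l(np.array(telemetry.current_ee_pos())+.06*ez,vel=.3); gripper_to(0.0)
def tip(th,s=.012):
    rot=lambda x,z:np.array([x*np.cos(th)+z*np.sin(th),-x*np.sin(th)+z*np.cos(th)])
    if th>np.pi/2: E=rot(-.124,.082); return E+[.008,-s]
    return rot(-(.124-s),.082)+[.008,0]
def pos(a): return Hg+a[0]*ex+(a[1]+n)*ez
t0=tip(1.88)+[.022,0]
p=pos(t0+[0,.1]); b=best(p,ey,-ez); r.move_to(p,b[1])
print("down",r.move_l(pos(t0),vel=.15,guard=6))
f0=np.array(telemetry.current_wrist_force())
for th in np.linspace(1.85,.08,16):
    g=r.move_l(pos(tip(th)),vel=.12,guard=30); F=np.array(telemetry.current_wrist_force())-f0
    print(round(th,2),g,F.round(1),round(telemetry.current_t(),1))
    if g: break
else:
    g=r.move_l(pos(tip(-.06)),vel=.03,guard=22); r.hold(.3); e=telemetry.current_ee_pos(); print("end",g,e,pos(tip(0)),np.array(telemetry.current_wrist_force())-f0)
print(telemetry.current_t())
E
```

```text
0.025
down False
1.85 False [2.6 1.2 3.3] 31.8
1.73 False [5.  2.4 3.5] 32.1
1.61 False [4.1 1.3 3.7] 32.4
1.5 False [4.8 1.2 4.3] 32.7
1.38 False [3.7 0.8 4.9] 33.0
1.26 False [2.3 1.5 5. ] 33.3
1.14 False [0.8 1.1 4.6] 33.5
1.02 False [-0.3  0.2  1.7] 33.8
0.91 False [ 0.1 -0.9 -0.2] 34.1
0.79 False [-0.   0.2 -0.2] 34.4
0.67 False [-1.2  0.6  0.4] 34.7
0.55 False [0.5 0.1 0.6] 35.0
0.43 False [0.1 0.3 0.5] 35.2
0.32 False [-0.4  0.4  0.1] 35.5
0.2 False [ 1.  -0.5  0.3] 35.8
0.08 False [-0.4 -0.2 -0.2] 36.1
end True [ 0.44827341 -0.2095263   0.13421957] [ 0.4474178  -0.20923229  0.134     ] [-0.20923096  1.5656529   6.13627105]
36.8667
```

Contact came exactly at the shut height (0.134 TCP, which is 0.109 m at the top face). I'll press once more, retreat, and check by marks plus an image comparison.

```bash
python3 - <<'E'
from h import *
P=np.array(telemetry.current_ee_pos())
g=r.move_l(P-.008*ez,vel=.03,guard=20); print(g,np.array(telemetry.current_ee_pos())-P,telemetry.current_wrist_force()); r.hold(.3)
print(telemetry.current_ee_pos()); P=np.array(telemetry.current_ee_pos())
r.move_l(P+.12*ez,vel=.2); r.hold(.1); print("free",telemetry.current_wrist_force())
Hg=C+.062*ex+.027*ez; print("expected edge",Hg-.124*ex+.082*ez)
for n in("side","scene","wrist"):
    cv2.imwrite(f"pics/m_{n}.png",vision.snapshot(n)[:,:,::-1]); marks(n,["lid_edge","lid_hinge","scale","jar","spare_tin","tweezers"] if n!="wrist" else ["lid_edge"])
    for m in models.regions_of("case",n)[:1]:
        k=vision.get_calibration(n)
        M=np.zeros((420,560),np.uint8); c=np.array([C+a*.062*ex+b*.105*ey+z*ez for a in(-1,1) for b in(-1,1) for z in(0,.109)])
        cv2.fillConvexPoly(M,cv2.convexHull(np.int32(np.round(proj(c,k)))),1); A=m["pixels"]; print(n,"IoU with shut case box",(A&(M>0)).sum()/(A|(M>0)).sum())
print(telemetry.current_t())
E
```

```text
True [ 2.99856493e-05 -8.78725122e-06 -2.33510865e-05] [-2.13541694  0.2335014   6.4664842 ]
[ 0.4482941  -0.20950083  0.13418677]
free [-0.46866357  0.44406866  0.3303796 ]
expected edge [ 0.42785485 -0.21339052  0.109     ]
lid_edge [([0.4266, -0.2104, 0.1105], 0.59)]
lid_hinge []
scale [([0.4266, -0.4899, 0.0], 0.98)]
jar [([0.6772, -0.4619, -0.0029], 0.85), ([0.4615, 0.1518, 0.0031], 0.62)]
spare_tin [([0.6631, 0.4212, -0.0018], 0.69), ([0.4881, -0.2022, 0.0023], 0.44)]
tweezers [([0.3774, 0.5144, -0.0012], 0.71)]
side IoU with shut case box 0.9354590856703804
lid_edge [([0.4286, -0.2081, 0.1127], 0.84), ([0.4892, -0.2016, 0.0021], 0.21)]
lid_hinge [([0.5466, -0.1916, 0.0278], 0.75)]
scale [([0.4246, -0.4937, -0.0007], 0.82)]
jar [([0.6782, -0.4551, 0.0004], 0.89)]
spare_tin [([0.667, 0.4253, -0.0011], 0.58)]
tweezers [([0.3726, 0.5125, 0.002], 0.45)]
scene IoU with shut case box 0.9517985611510792
lid_edge [([0.4258, -0.2141, 0.1099], 0.93)]
wrist IoU with shut case box 0.9515169432023945
39.175
```

```bash
python3 -c "
from plant import r; r.sign_off()"
```

```text
the job is handed in; nothing more can be done
```

The brass tin is standing lid-up in the empty pocket, and the case lid is shut. I handed the job in at about 39 s of the 58 s allowed; no verdict was reported.

**What went wrong on the way:**
- **Lost grip:** I lost the tin during the first transfer, gripping at 25 N. I don't know whether it slipped or hit something. It ended up wedged stud-up between the packed tin and the case lid, and the lid was pushed fully open. I gripped it again at 50 N and pulled it out.
- **Failed set-downs:** the first five tries to lower it touched the pocket's rim. I had assumed a small tilt, but the tin was sitting about 4 mm higher in the fingers. Once I corrected for that, it went down gently to the floor.

**Last checks:**
- **Tin:** before closing, its lid and stud matched the predicted seated position in the wrist picture. The network marks put its base 2–5 mm below the pocket floor (z 0.010–0.013 m against 0.015 m) and up to about 5 mm off sideways, roughly their own 4 mm error. I didn't check the tin again after shutting the lid.
- **Packed tin:** its marks stayed within a few millimetres of the start, also after the knock.
- **Case lid:** it stopped firmly at the shut height of 109 mm, and a second press didn't move it. The lid-edge marks from all three cameras were within about 6 mm of the shut position.
- **Lid closing:** I felt almost no force over the second half of the closing arc, so the lid probably ran ahead of the fingers there.
- **Other items:** scale, jar, spare tin and tweezers were unmoved within measurement error, and the arm ended clear of everything.

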